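# Set the flip tags of the sample holders

### The job

Three sample holders stand on the worktop, each with a hinged flip tag: a holder with a cup in its socket should show the ring face of its tag, an empty one the two-bar face. Two tags show the wrong face: with your fingertips, press the short ribbed tail of each so that the long leaf rises, push the leaf over the hinge, and gently press it down until it lies flat on the other side. Do not pinch or pick up anything, and leave the tag that is already right, the cup and all the other things where they are.

Things in the scene. Friction and masses are not known exactly. Their poses are not given: they have to be found in the camera images.
- holder_1: holder 1: fixed aluminium base plate 124 x 156 x 8 mm (local x by y). Origin: centre of its underside, on the worktop; z up. Cup socket: ring 48 mm outside, 38 inside, 15 mm above the worktop, at local (-32, 0) mm. Its flip tag turns on a pin along local x at local x = 27, y = 0, 40 mm above the worktop, between cheeks 6 mm thick (centred on x = -4 and 58, tops 44 mm high). Rests stand under the tag at y = +-57.
- tag_1 (a joint): angle in rad of the flip tag of holder 1. 0: its long leaf lies level on the +y side (two-bar face up); pi/2: upright; 3.14: level on the -y side (ring face up). Hard stops at 0 and 3.14. Hinge friction (0.025 N m) holds the tag at any angle, so it must be pushed all the way down. White raised marks up to 2 mm high on the long leaf: two bars on one face, a ring 34 mm across on the other.
- tag_1_end (a point): free end of the long leaf of the tag of holder 1, 66 mm from the pin, in its middle plane; local y points away from the pin, x along it. The tag is one flat black plate, 50 mm wide along the pin, 4 mm thick, middle plane on the pin, 35 g: the long leaf on one side, on the other a ribbed tail reaching 28 mm from the pin. Like a seesaw: pressing the tail down raises the leaf.
- holder_2: holder 2: fixed aluminium base plate 124 x 156 x 8 mm (local x by y). Origin: centre of its underside, on the worktop; z up. Cup socket: ring 48 mm outside, 38 inside, 15 mm above the worktop, at local (-32, 0) mm. Its flip tag turns on a pin along local x at local x = 27, y = 0, 40 mm above the worktop, between cheeks 6 mm thick (centred on x = -4 and 58, tops 44 mm high). Rests stand under the tag at y = +-57.
- tag_2 (a joint): angle in rad of the flip tag of holder 2. 0: its long leaf lies level on the +y side (two-bar face up); pi/2: upright; 3.14: level on the -y side (ring face up). Hard stops at 0 and 3.14. Hinge friction (0.025 N m) holds the tag at any angle, so it must be pushed all the way down. White raised marks up to 2 mm high on the long leaf: two bars on one face, a ring 34 mm across on the other.
- tag_2_end (a point): free end of the long leaf of the tag of holder 2, 66 mm from the pin, in its middle plane; local y points away from the pin, x along it. The tag is one flat black plate, 50 mm wide along the pin, 4 mm thick, middle plane on the pin, 35 g: the long leaf on one side, on the other a ribbed tail reaching 28 mm from the pin. Like a seesaw: pressing the tail down raises the leaf.
- holder_3: holder 3: fixed aluminium base plate 124 x 156 x 8 mm (local x by y). Origin: centre of its underside, on the worktop; z up. Cup socket: ring 48 mm outside, 38 inside, 15 mm above the worktop, at local (-32, 0) mm. Its flip tag turns on a pin along local x at local x = 27, y = 0, 40 mm above the worktop, between cheeks 6 mm thick (centred on x = -4 and 58, tops 44 mm high). Rests stand under the tag at y = +-57.
- tag_3 (a joint): angle in rad of the flip tag of holder 3. 0: its long leaf lies level on the +y side (two-bar face up); pi/2: upright; 3.14: level on the -y side (ring face up). Hard stops at 0 and 3.14. Hinge friction (0.025 N m) holds the tag at any angle, so it must be pushed all the way down. White raised marks up to 2 mm high on the long leaf: two bars on one face, a ring 34 mm across on the other.
- tag_3_end (a point): free end of the long leaf of the tag of holder 3, 66 mm from the pin, in its middle plane; local y points away from the pin, x along it. The tag is one flat black plate, 50 mm wide along the pin, 4 mm thick, middle plane on the pin, 35 g: the long leaf on one side, on the other a ribbed tail reaching 28 mm from the pin. Like a seesaw: pressing the tail down raises the leaf.
- cup_held: white sample cup, 34 mm across, 24 mm high, standing loose in the socket of one holder; the loaded holder is the one whose socket it is in. Origin: centre of its underside (8 mm above the worktop)
- usb_stick: blue USB stick 17 x 51 x 9 mm; a bystander. Origin: centre of its underside
- eraser: eraser 21 x 34 x 13 mm; a bystander. Origin: centre of its underside
Not all that is in view belongs to the job. Leave any turquoise look-alike of the holder_2 alone.

How it is judged:
By the outcome, as a careful person would: the job done as asked, in the order asked, and still so for the second after the job is handed in, with the robot touching nothing.
It also fails if it takes over 67 s, if anything falls off the work surface, if the arm or the gripper's body presses on something with over 40 N, if the wrist force passes 120 N, or if a joint passes its speed limit or range.

### The arm

A 6-joint arm with a two-finger parallel gripper is mounted at the origin on a cart in front of the work surface, level with it; the furniture and walls round the work are solid. World frame = base frame: x ahead of the robot, y to its left, z up, the work surface at z = 0. Lengths are in mm, angles in rad, forces in N, time in s.
With the tool pointing down it reaches from about 350 to 875 mm from the base axis. Payload 4.2 kg.
Tool frame: the origin (TCP) lies at the very end of the fingers, on their centre line; the grasp point (between the pads) lies 19 mm behind it; z points along the fingers, y is the line along which they close (so a half turn about z gives the same grasp; the last joint's range is limited). The gripper opens to 85 mm and grips with 20 to 120 N. Pads are 22 mm wide; open, the fingers measure 114 mm over their backs; the gripper's body (76 mm by 85 mm) begins 54 mm behind the grasp point. The pads swing forward as they close: fully open they stand 13 mm farther back than shut.
Start: joints at [1.436, 0.385, 0.008, 0, -1.194, -0.259], TCP at [239.779, 577.153, 231.312] pointing down, gripper open.
Joint ranges: [-3.14, 3.14], [-1.21, 2.06], [-1.07, 1.41], [-3.16, 2.05], [-2.99, -0.16], [-3.1, 3.1]. Speed limits (rad/s): [2.79, 2.79, 3.14, 3.14, 3.14, 3.14].

### API

Orientations are given as a unit quaternion [x, y, z, w].
In Python, from bench import read_state, get_image, camera_model, job_done gives the robot as it stands.
- The arm moves only by the shell command python3 -m handwheel 'ROWS'. ROWS is JSON, a list of rows, each a list of 7 numbers: the shift along the tool's x, y, z in m, then the turn, a rotation vector about the tool's x, y, z in rad, then the gripper's target within -1 to 1 (fully open at 1, half-way at 0, shut at -1). In form: [[dx, dy, dz, wx, wy, wz, jaw], ...]. A call has 1 to 10 rows; each row is the pose to reach, as a shift and turn from the pose commanded when the call began, along the tool's axes at that moment; what a row does not reach only later rows make up. A row lasts 1/8 s, in which the tool goes at most 62.5 mm and 10.7 degrees, less where a joint would pass 70% of its speed; a pose out of reach is approached as far as the arm can. A call with a gripper value outside its range is refused whole. The fingers move at their own pace and stop on an object; the grip force is fixed at half the most. Time passes only in rows, so rows that repeat a pose let the fingers close. It gives the time, the measured TCP pose, the force, the opening and the grip force at its end, in the units of the state.
- read_state(): the state, without advancing time (a new reading comes with each control period).
- get_image(name): name is "side" or "top"; returns (picture, depth): 400x640x3 uint8, blue, green, red; 400x640 float32, mm along the optical axis (not along the pixel's ray), 0 where there is no reading.
- camera_model(name): a dict with "K" (3x3 intrinsics, pixels), "rvec" (rotation vector, rad) and "tvec" (3), from world to camera coordinates, as OpenCV has them. Camera axes: x right, y down, z forward; pixel columns grow to the right and rows downward; lengths in mm; the calibration is good to about 2 mm. A picture is of the moment at which its call begins. camera_model takes no time and is no camera call.
- job_done(): hands the job in; it is judged then, once.
The state is a dict: "clock": time; "joints": joint angles; "joint_vel": joint speeds; "joint_efforts": joint torques, N m; "position": TCP position; "ee_rot": TCP orientation; "contact_force": force on the tool from outside, world axes, zero at the start; "wrist_torque": the same for the moment, N m; "gripper_width": finger opening in mm; "grasp_force": force on a finger pad.
Only numpy, scipy, OpenCV 4.12 (cv2) and the standard library are available. Lean on these libraries where they do the work, as an engineer would, in place of code of your own. Each camera call takes 0.05 s, during which the arm holds its last target. There are 200 camera calls.

## Working session

There is one attempt and no reset: what is moved stays moved. The work goes in short steps, Python scripts to look and compute and a shell command to move; the robot and the scene stay as the last step left them, time stands still between calls to the robot, and variables do not carry over. Pictures are saved under pics/ and viewed, at most 10 in all, crops included, and the job is handed in when it is done.

```bash
mkdir -p pics; ls; cat > h.py <<'E'
import numpy as np, cv2
from bench import *
def cam(n):
    m=camera_model(n); K=np.array(m["K"],float); R=cv2.Rodrigues(np.array(m["rvec"],float))[0]; t=np.array(m["tvec"],float).ravel(); return K,R,t
def ray(n,u,v,z):
    K,R,t=cam(n); d=R.T@np.linalg.solve(K,[u,v,1.]); c=-R.T@t; return c+d*(z-c[2])/d[2]
def dep(n,u,v,D):
    K,R,t=cam(n); return R.T@(np.linalg.solve(K,[u,v,1.])*D[int(v),int(u)]-t)
E
python3 - <<'E'
from h import *
for n in("top","side"):
    p,d=get_image(n); cv2.imwrite(f"pics/{n}0.png",p); np.save(f"{n}0.npy",d)
    K,R,t=cam(n); print(n,K[0,0],-R.T@t,R[2])
s=read_state(); print(s)
E
```

```text
pics
top 397.75103089384544 [ 326.56961172  104.83836191 1009.51690882] [ 0.13828657 -0.00562419 -0.99037629]
side 432.1745631664852 [  90.87343274 -959.41961728  797.6615003 ] [ 0.28102073  0.78882674 -0.54660747]
{'clock': 0.1, 'joints': array([ 1.43557679e+00,  3.85511850e-01,  6.75707378e-03, -3.76525875e-04,
       -1.19401123e+00, -2.58609834e-01]), 'joint_vel': array([ 0.00097855, -0.00113478,  0.00333694,  0.00348673,  0.0024613 ,
       -0.0016534 ]), 'joint_efforts': array([-4.03975209e-04, -3.93317699e+01,  1.88930154e+01,  4.19802144e+00,
       -2.55031671e-03,  4.30226734e-06]), 'position': array([239.62393522, 576.67882892, 230.31810114]), 'ee_rot': array([ 9.80660791e-01, -1.95712576e-01, -1.13934191e-04,  9.93755324e-04]), 'contact_force': array([-0.18793445, -0.62166596,  0.69533296]), 'wrist_torque': array([0.01175703, 0.01149822, 0.00189084]), 'grasp_force': 0.0, 'gripper_width': 85.21973944683633}
```

View pics/top0.png

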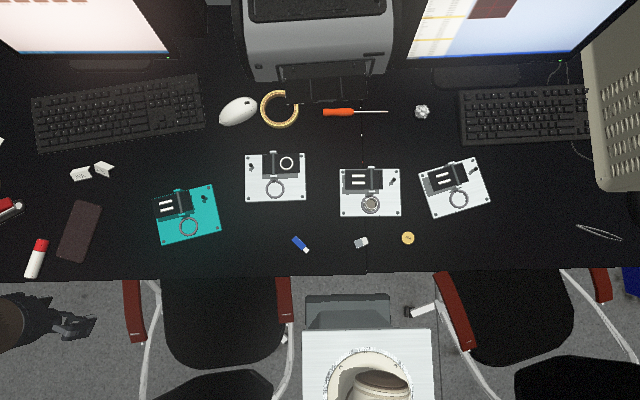

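View pics/side0.png

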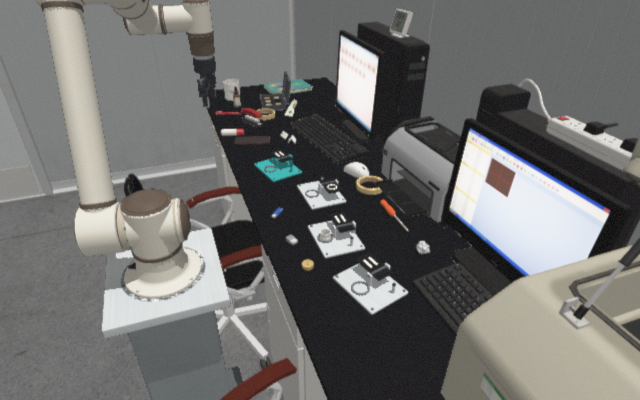

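Candidates in the top view: aluminium plates at (275,177), (370,192) and (455,187), plus a turquoise look-alike at (188,213), which I leave alone. The left one looks empty with its ring showing, so it is wrong. The middle one holds the cup with its bars showing, so it is wrong. The right one is empty with bars, so it is right. I'll measure them and confirm in a crop.

```bash
python3 - <<'E'
from h import *
p=cv2.imread("pics/top0.png"); D=np.load("top0.npy")
hsv=cv2.cvtColor(p,cv2.COLOR_BGR2HSV)
m=((hsv[...,1]<40)&(hsv[...,2]>140)).astype(np.uint8)
m[:140]=0;m[225:]=0;m[:,:235]=0;m[:,500:]=0
m=cv2.morphologyEx(m,cv2.MORPH_CLOSE,np.ones((3,3)))
cs=[c for c in cv2.findContours(m,0,2)[0] if cv2.contourArea(c)>400]
for c in sorted(cs,key=lambda c:c[0,0,0]):
    h=cv2.convexHull(c)[:,0]
    P=np.array([ray("top",u,v,8)[:2] for u,v in h],np.float32)
    r=cv2.minAreaRect(P); b=cv2.boxPoints(r); 
    e=b[1]-b[0]; f=b[2]-b[1]; l=e if np.linalg.norm(e)>np.linalg.norm(f) else f
    l=l*np.sign(l[1]); a=np.arctan2(-l[0],l[1]); ctr=np.array(r[0])
    R=np.array([[np.cos(a),-np.sin(a)],[np.sin(a),np.cos(a)]])
    print("ctr",ctr.round(1),"size",np.round(r[1],1),"yaw",a.round(4),"pin",(ctr+R@[27,0]).round(1), "sock",(ctr+R@[-32,0]).round(1))
    # depth points in local frame: tag height stats
    K,Rc,t=cam("top"); vv,uu=np.mgrid[140:225,235:500]
    d=D[140:225,235:500]; X=((np.stack([(uu-K[0,2])/K[0,0]*d,(vv-K[1,2])/K[1,1]*d,d],-1)-t)@Rc)
    L=(X[...,:2]-ctr)@R
    for nm,(x0,x1,y0,y1) in dict(leafP=(8,46,35,60),leafN=(8,46,-60,-35),tailP=(8,46,8,22),tailN=(8,46,-22,-8),sock=(-44,-20,-12,12)).items():
        k=(L[...,0]>x0)&(L[...,0]<x1)&(L[...,1]>y0)&(L[...,1]<y1)&(d>0); print("  ",nm,np.median(X[k][:,2]).round(1),k.sum())
    k=(X[...,2]>34)&(abs(L[...,0])<75)&(abs(L[...,1])<90)
    print("  high x",np.percentile(L[k][:,0],[2,98]).round(1),"y",np.percentile(L[k][:,1],[2,98]).round(1))
crop=p[140:230,235:500]; cv2.imwrite("pics/crop.png",cv2.resize(crop,None,fx=3,fy=3,interpolation=cv2.INTER_CUBIC))
E
```

```text
ctr [535.4 220.2] size [121.7 153.9] yaw 0.0154 pin [562.4 220.7] sock [503.4 219.7]
   leafP 6.8 143
   leafN 42.3 162
   tailP 39.9 81
   tailN 40.9 79
   sock 6.3 87
  high x [-2.  56.6] y [-63.9  27.8]
ctr [494.6 -21.7] size [153.5 128.8] yaw -0.0129 pin [521.6 -22.1] sock [462.6 -21.3]
   leafP 41.5 149
   leafN 6.8 146
   tailP 40.4 80
   tailN 39.7 79
   sock 17.0 92
  high x [-4.2 53.7] y [-27.5  64.2]
ctr [ 501.3 -236.3] size [126.4 153.6] yaw 0.2707 pin [ 527.3 -229.1] sock [ 470.5 -244.8]
   leafP 42.4 189
   leafN 7.0 114
   tailP 41.4 79
   tailN 39.5 83
   sock 6.4 88
  high x [-4.7 54.1] y [-28.6  62.7]
```

View pics/crop.png

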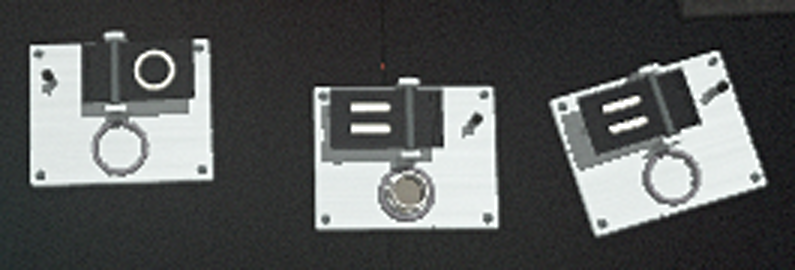

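The crop confirms it: the left holder at (275,177) is empty with its ring up, so it gets flipped. The middle one at (370,192) has the cup in its socket with bars up, so it gets flipped too. The right one is empty with bars and is already correct. Plate sizes and tag heights also match the description.

```bash
cat > to.py <<'E'
import sys
from h import *
from scipy.spatial.transform import Rotation as Ro
a=[float(x) for x in sys.argv[1:]]; s=read_state()
R=Ro.from_quat(s["ee_rot"]); T=Ro.from_matrix(np.array([[0,-1,0],[-1,0,0],[0,0,-1]]).astype(float))
if len(a)>3: T=Ro.from_rotvec([0,0,a[3]])*T
print(s["clock"],s["position"].round(1),"d",(R.inv().apply(np.array(a[:3])-s["position"])/1000).round(4),"turn",(R.inv()*T).as_rotvec().round(4))
E
python3 to.py 562 242 110
```

```text
0.1 [239.6 576.7 230.3] d [0.4261 0.1851 0.1208] turn [ 0.0017 -0.0013  1.1768]
```

```bash
python3 -m handwheel '[[0.426,0.185,0.04,0,0,1.177,-1],[0.426,0.185,0.04,0,0,1.177,-1],[0.426,0.185,0.04,0,0,1.177,-1],[0.426,0.185,0.04,0,0,1.177,-1],[0.426,0.185,0.04,0,0,1.177,-1],[0.426,0.185,0.04,0,0,1.177,-1],[0.426,0.185,0.04,0,0,1.177,-1],[0.426,0.185,0.12,0,0,1.177,-1],[0.426,0.185,0.12,0,0,1.177,-1],[0.426,0.185,0.12,0,0,1.177,-1]]'; python3 to.py 562 242 60
```

```text
clock: 1.35
position: [561.2, 241.2, 108.6]
ee_rot: [-0.707, 0.708, 0.001, -0.003]
contact_force: [-0.5, -0.8, 1.1]
gripper_width: 0.4
grasp_force: 0.0
1.35 [561.2 241.2 108.6] d [-0.001  -0.0011  0.0486] turn [ 0.005  -0.0035 -0.0017]
```

```bash
python3 -m handwheel '[[0,0,0.03,0,0,0,-1],[0,0,0.055,0,0,0,-1],[0,0,0.06,0,0,0,-1],[0,0,0.064,0,0,0,-1],[0,0,0.068,0,0,0,-1],[0,0,0.072,0,0,0,-1],[0,0,0.075,0,0,0,-1],[0,0,0.078,0,0,0,-1],[0,0,0.081,0,0,0,-1],[0,0,0.081,0,0,0,-1]]'; python3 - <<'E'
from h import *
p,d=get_image("side"); cv2.imwrite("pics/s1.png",cv2.resize(p[120:260,230:410],None,fx=4,fy=4))
E
```

```text
clock: 2.6
position: [562.3, 243.0, 30.0]
ee_rot: [-0.707, 0.707, 0.0, 0.0]
contact_force: [0.6, 0.5, 0.3]
gripper_width: 0.2
grasp_force: 0.4
```

View pics/s1.png

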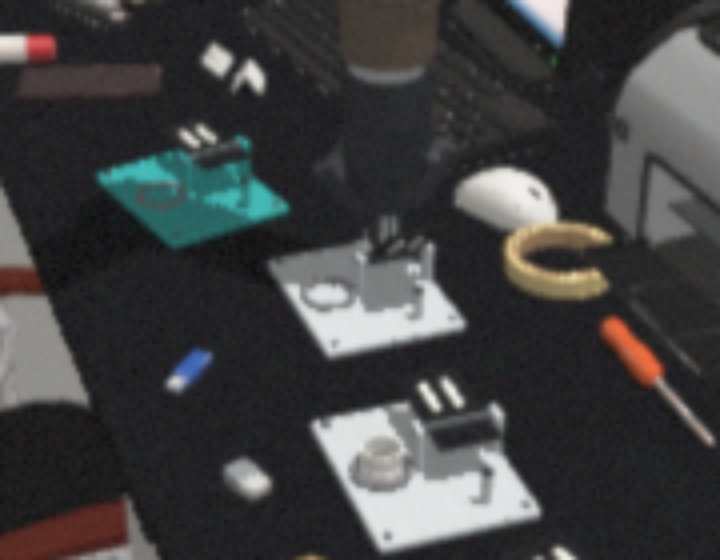

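Tail pressed. A little more, then up and over to the leaf side.

```bash
python3 -m handwheel '[[0,0,0.003,0,0,0,-1],[0,0,0.006,0,0,0,-1],[0,0,0.006,0,0,0,-1],[0,0,-0.04,0,0,0,-1],[0,0,-0.1,0,0,0,-1],[0.05,0,-0.12,0,0,0,-1],[0.11,0,-0.12,0,0,0,-1],[0.13,0,-0.12,0,0,0,-1],[0.13,0,-0.12,0,0,0,-1]]'; cat > leaf.py <<'E'
from h import *
import sys
# holder ctr, yaw -> profile of tag (local y,z) near hinge for central strip, from both depth maps
c=np.array([float(sys.argv[1]),float(sys.argv[2])]); a=float(sys.argv[3]); R=np.array([[np.cos(a),-np.sin(a)],[np.sin(a),np.cos(a)]])
for n in("top","side"):
    p,d=get_image(n); K,Rc,t=cam(n); vv,uu=np.mgrid[0:400,0:640]
    X=(np.stack([(uu-K[0,2])/K[0,0]*d,(vv-K[1,2])/K[1,1]*d,d],-1)-t)@Rc
    L=(X[...,:2]-c)@R; k=(d>0)&(L[...,0]>5)&(L[...,0]<50)&(abs(L[...,1])<80)&(X[...,2]>15)&(X[...,2]<115)
    y,z=L[k][:,1],X[k][:,2]; print(n,k.sum())
    for b in range(-80,80,8):
        q=(y>=b)&(y<b+8)
        if q.sum()>3: print(b+4,q.sum(),np.percentile(z[q],[10,50,90]).round(0),end=' | ')
    print()
E
python3 leaf.py 535.4 220.2 0.0154
```

```text
clock: 3.78
position: [561.7, 111.5, 149.9]
ee_rot: [-0.706, 0.708, 0.0, -0.001]
contact_force: [0.3, 0.6, -0.5]
gripper_width: 0.3
grasp_force: 0.0
top 332
-60 9 [25. 36. 37.] | -52 6 [23. 35. 37.] | -36 28 [92. 95. 97.] | -28 52 [84. 88. 94.] | -20 47 [73. 77. 83.] | -12 49 [58. 64. 70.] | -4 51 [44. 50. 55.] | 4 39 [33. 39. 43.] | 12 49 [19. 25. 29.] | 
side 198
-60 10 [20. 26. 38.] | -52 5 [35. 37. 41.] | -36 15 [ 95.  98. 100.] | -28 29 [82. 89. 97.] | -20 29 [69. 77. 83.] | -12 24 [58. 63. 67.] | -4 32 [42. 48. 52.] | 4 19 [30. 34. 41.] | 12 17 [20. 23. 28.] | 52 9 [24. 30. 40.] | 60 9 [21. 32. 40.] |
```

Leaf is at about 60° as intended (end at local y −34, z 98). Now push it over from behind.

```bash
python3 -m handwheel '[[0,0,0.05,0,0,0,-1],[-0.02,0,0.08,0,0,0,-1],[-0.065,0,0.08,0,0,0,-1],[-0.084,0,0.08,0,0,0,-1],[-0.098,0,0.08,0,0,0,-1],[-0.109,0,0.08,0,0,0,-1],[-0.119,0,0.082,0,0,0,-1],[-0.129,0,0.086,0,0,0,-1],[-0.139,0,0.09,0,0,0,-1],[-0.139,0,0.09,0,0,0,-1]]'; python3 to.py 562 272 43.5
```

```text
clock: 5.12
position: [562.1, 252.6, 59.8]
ee_rot: [0.707, -0.707, -0.0, 0.0]
contact_force: [0.3, 0.1, -0.0]
gripper_width: -0.2
grasp_force: 0.0
5.125 [562.1 252.6  59.8] d [-0.0194  0.0001  0.0163] turn [0.0002 0.0001 0.0006]
```

```bash
python3 -m handwheel '[[-0.007,0,0.004,0,0,0,-1],[-0.013,0,0.008,0,0,0,-1],[-0.019,0,0.011,0,0,0,-1],[-0.022,0,0.013,0,0,0,-1],[-0.022,0,0.015,0,0,0,-1],[-0.022,0,0.016,0,0,0,-1],[-0.022,0,0.016,0,0,0,-1]]'; python3 -m handwheel '[[0,0,0.001,0,0,0,-1],[0,0,0.002,0,0,0,-1],[0,0,0.002,0,0,0,-1]]'
```

```text
clock: 6.0
position: [562.1, 273.7, 44.3]
ee_rot: [-0.707, 0.707, 0.0, -0.0]
contact_force: [-0.2, 0.5, 0.1]
gripper_width: -0.1
grasp_force: 0.0
clock: 6.38
position: [562.2, 273.8, 42.2]
ee_rot: [-0.707, 0.707, -0.0, -0.0]
contact_force: [-0.1, 0.2, 0.8]
gripper_width: -0.2
grasp_force: 0.0
```

```bash
python3 -m handwheel '[[0,0,0.001,0,0,0,-1],[0,0,0.001,0,0,0,-1]]'; python3 -m handwheel '[[0,0,0.001,0,0,0,-1],[0,0,0.001,0,0,0,-1]]'
```

```text
clock: 6.62
position: [562.3, 273.8, 42.0]
ee_rot: [0.707, -0.707, 0.0, -0.0]
contact_force: [-1.4, -0.7, 4.3]
gripper_width: 0.1
grasp_force: 2.3
clock: 6.88
position: [562.3, 273.8, 41.8]
ee_rot: [0.707, -0.707, 0.0, -0.0]
contact_force: [-3.2, -0.7, 9.0]
gripper_width: -0.2
grasp_force: 4.2
```

Firm stop felt at the flat height (9 N at z 41.8). Retract and go to the middle holder's tail.

```bash
python3 -m handwheel '[[0,0,-0.04,0,0,0,-1],[0,0,-0.1,0,0,0,-1],[0.06,0.01,-0.1,0,0,0,-1],[0.12,0.02,-0.1,0,0,0,-1],[0.18,0.03,-0.1,0,0,0,-1],[0.24,0.04,-0.1,0,0,0,-1],[0.3,0.04,-0.1,0,0,0,-1],[0.317,0.04,-0.1,0,0,0,-1],[0.317,0.04,-0.1,0,0,0,-1],[0.317,0.04,-0.1,0,0,0,-1]]'; python3 to.py 522 -43 50; python3 leaf.py 535.4 220.2 0.0154
```

```text
clock: 8.12
position: [522.5, -42.3, 140.2]
ee_rot: [0.707, -0.707, -0.0, -0.0]
contact_force: [1.0, 0.7, -0.1]
gripper_width: -0.0
grasp_force: 0.0
8.125 [522.5 -42.3 140.2] d [0.0007 0.0005 0.0902] turn [-0.0002  0.0002  0.0009]
top 409
4 14 [39. 42. 43.] | 12 47 [38. 40. 42.] | 20 52 [39. 41. 43.] | 28 50 [38. 41. 43.] | 36 64 [39. 41. 43.] | 44 56 [39. 40. 42.] | 52 54 [39. 40. 43.] | 60 54 [39. 41. 43.] | 68 18 [39. 41. 43.] | 
side 204
-60 11 [19. 31. 40.] | -52 4 [30. 39. 40.] | -28 11 [43. 44. 46.] | -20 17 [41. 44. 45.] | -12 18 [42. 44. 46.] | -4 20 [42. 45. 47.] | 4 14 [41. 44. 47.] | 12 16 [42. 44. 46.] | 20 15 [43. 44. 46.] | 28 13 [41. 44. 46.] | 36 15 [42. 44. 46.] | 44 17 [42. 44. 47.] | 52 10 [42. 44. 45.] | 60 18 [42. 44. 46.] | 68 4 [40. 42. 44.] |
```

Tag 1 lies flat on the other side. Press the second tail (down to z≈25).

```bash
python3 -m handwheel '[[0,0,0.05,0,0,0,-1],[0,0,0.085,0,0,0,-1],[0,0,0.092,0,0,0,-1],[0,0,0.097,0,0,0,-1],[0,0,0.102,0,0,0,-1],[0,0,0.106,0,0,0,-1],[0,0,0.109,0,0,0,-1],[0,0,0.112,0,0,0,-1],[0,0,0.115,0,0,0,-1],[0,0,0.115,0,0,0,-1]]' &&  python3 -m handwheel '[[0,0,-0.04,0,0,0,-1],[0,0,-0.1,0,0,0,-1],[0,0,-0.125,0,0,0,-1],[-0.05,0,-0.125,0,0,0,-1],[-0.11,0,-0.125,0,0,0,-1],[-0.132,0,-0.125,0,0,0,-1],[-0.132,0,-0.125,0,0,0,-1]]'; python3 leaf.py 494.6 -21.7 -0.0129
```

```text
clock: 9.48
position: [521.9, -43.3, 24.9]
ee_rot: [-0.707, 0.707, 0.0, -0.0]
contact_force: [0.4, -0.7, -0.3]
gripper_width: 0.2
grasp_force: 0.5
clock: 10.35
position: [521.5, 90.2, 149.7]
ee_rot: [0.708, -0.706, -0.0, 0.001]
contact_force: [0.5, -0.2, -1.0]
gripper_width: 0.3
grasp_force: 0.0
top 349
-60 8 [23. 35. 37.] | -52 9 [22. 34. 37.] | -12 48 [18. 24. 29.] | -4 44 [31. 39. 42.] | 4 43 [44. 48. 55.] | 12 54 [56. 62. 68.] | 20 48 [70. 75. 81.] | 28 46 [81. 85. 91.] | 36 33 [92. 94. 96.] | 52 5 [24. 37. 37.] | 60 11 [20. 34. 39.] | 
side 491
-60 19 [16. 27. 39.] | -52 8 [27. 35. 38.] | -20 5 [22. 23. 26.] | -12 56 [20. 26. 32.] | -4 82 [29. 36. 45.] | 4 73 [44. 50. 57.] | 12 72 [56. 63. 71.] | 20 81 [67. 75. 84.] | 28 63 [81. 87. 93.] | 36 32 [92. 95. 98.] |
```

```bash
python3 -m handwheel '[[0,0,0.05,0,0,0,-1],[0.02,0,0.08,0,0,0,-1],[0.068,0,0.08,0,0,0,-1],[0.087,0,0.08,0,0,0,-1],[0.101,0,0.08,0,0,0,-1],[0.112,0,0.08,0,0,0,-1],[0.122,0,0.082,0,0,0,-1],[0.132,0,0.086,0,0,0,-1],[0.142,0,0.09,0,0,0,-1],[0.142,0,0.09,0,0,0,-1]]' && python3 -m handwheel '[[0.007,0,0.004,0,0,0,-1],[0.013,0,0.008,0,0,0,-1],[0.019,0,0.011,0,0,0,-1],[0.022,0,0.013,0,0,0,-1],[0.022,0,0.015,0,0,0,-1],[0.022,0,0.017,0,0,0,-1],[0.022,0,0.018,0,0,0,-1],[0.022,0,0.018,0,0,0,-1]]'
```

```text
clock: 11.7
position: [521.8, -53.8, 59.8]
ee_rot: [-0.707, 0.707, 0.0, -0.001]
contact_force: [0.1, -0.1, 0.1]
gripper_width: -0.1
grasp_force: 0.0
clock: 12.7
position: [522.2, -75.0, 42.2]
ee_rot: [0.707, -0.707, -0.0, 0.0]
contact_force: [1.1, -0.3, 0.3]
gripper_width: -0.1
grasp_force: 0.0
```

```bash
python3 -m handwheel '[[0,0,0.001,0,0,0,-1],[0,0,0.001,0,0,0,-1]]'; python3 -m handwheel '[[0,0,0.001,0,0,0,-1],[0,0,0.001,0,0,0,-1]]'
```

```text
clock: 12.95
position: [522.4, -75.0, 41.9]
ee_rot: [0.707, -0.707, 0.0, -0.0]
contact_force: [-1.6, 0.6, 5.1]
gripper_width: 0.0
grasp_force: 2.3
clock: 13.2
position: [522.4, -75.0, 41.6]
ee_rot: [0.707, -0.707, 0.0, -0.0]
contact_force: [-3.1, 1.1, 10.5]
gripper_width: 0.4
grasp_force: 4.9
```

```bash
python3 -m handwheel '[[0,0,-0.05,0,0,0,-1],[0,0,-0.1,0,0,0,-1],[-0.05,0.03,-0.15,0,0,0,-1],[-0.1,0.06,-0.2,0,0,0,-1],[-0.13,0.1,-0.2,0,0,0,-1],[-0.13,0.1,-0.2,0,0,0,-1],[-0.13,0.1,-0.2,0,0,0,-1]]';  python3 leaf.py 494.6 -21.7 -0.0129; python3 - <<'E'
from h import *
a,_=get_image("top"); b,_=get_image("side")
cv2.imwrite("pics/fin.png",np.vstack([cv2.resize(a[140:255,140:500],(800,256)),cv2.resize(b[140:320,190:500],(560,325))[:, :].copy() if 0 else cv2.copyMakeBorder(cv2.resize(b[140:320,190:500],(560,325)),0,0,0,240,0)]))
E
```

```text
clock: 14.08
position: [422.0, 55.2, 240.5]
ee_rot: [0.708, -0.707, 0.0, -0.0]
contact_force: [1.2, -0.6, -0.2]
gripper_width: 0.0
grasp_force: 0.0
top 0

side 340
-68 10 [42. 44. 46.] | -60 46 [24. 42. 44.] | -52 28 [41. 44. 45.] | -44 30 [42. 44. 46.] | -36 24 [42. 44. 45.] | -28 30 [42. 44. 46.] | -20 23 [43. 44. 46.] | -12 22 [41. 43. 45.] | -4 31 [42. 44. 46.] | 4 21 [43. 45. 47.] | 12 22 [42. 43. 45.] | 20 27 [42. 44. 45.] | 28 12 [42. 44. 45.] | 52 6 [29. 33. 40.] | 60 8 [25. 33. 38.] |
```

View pics/fin.png

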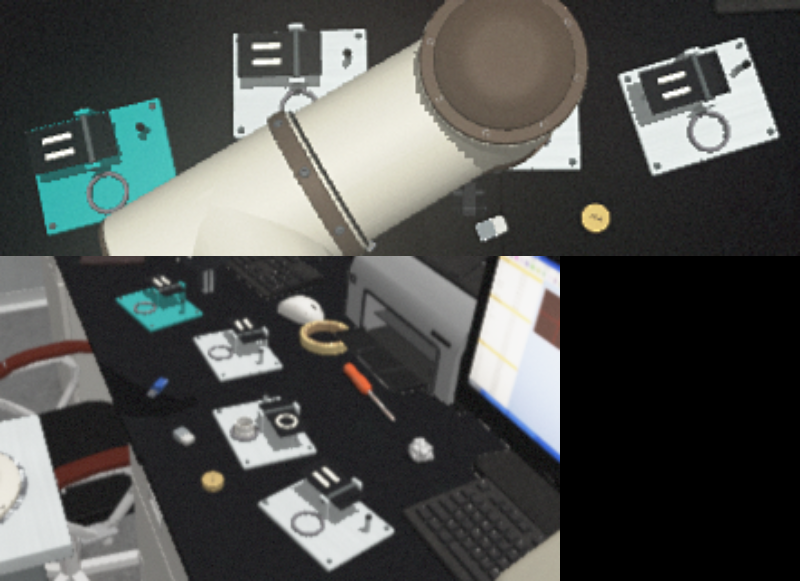

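The final view shows bars on the empty left holder, the ring on the middle holder with the cup still in its socket, and the right holder untouched. The bystanders are in place and the arm is clear.

```bash
python3 -c "from bench import job_done; print(job_done())"
```

```text
the job is handed in; nothing more can be done
None
```

I flipped the two wrong tags flat: the empty left holder now shows the two bars, and the middle holder with the cup shows the ring. Nothing else was touched, and the job was handed in at about 14 s.

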